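Put away the metal specimens after the density practical

ROBOT

A 6-joint arm with a two-finger parallel gripper is mounted at the origin on the work surface. World frame = base frame: x ahead of the robot, y to its left, z up, the work surface at z = 0. Lengths are in mm, angles in rad, forces in N, time in s.
With the tool pointing down it reaches from about 350 to 875 mm from the base axis. Payload 4.2 kg.
Tool frame: the origin (TCP) lies midway between the tips of the shut fingers; the grasp point (between the pads) lies 19 mm behind it; z points along the fingers, y is the direction in which the jaws open and shut (so a half turn about z gives the same grasp; the last joint's range is limited). The gripper opens to 85 mm and grips with 20 to 120 N. Pads are 22 mm wide; open, the fingers measure 114 mm over their backs; the gripper's body (76 mm by 85 mm) begins 54 mm behind the grasp point. The pads swing forward as they close: fully open they stand 13 mm farther back than shut.
Start: joints at [-1.078, 0.385, 0.008, 0, -1.194, -0.259], TCP at [144.815, -607.97, 231.312] pointing down, gripper open.
Joint ranges: [-3.14, 3.14], [-1.21, 2.06], [-1.07, 1.41], [-3.16, 2.05], [-2.99, -0.16], [-3.1, 3.1]. Speed limits (rad/s): [2.79, 2.79, 3.14, 3.14, 3.14, 3.14].

INTERFACE

Orientations are given as a unit quaternion [x, y, z, w].
In Python, from bench import arm, eyes, nets gives the robot as it stands.
- The arm moves only by the tool jog_arm, never from a script. Its argument "rows" is a list of rows, each a list of 3 entries, a list of its own where there are three numbers: the shift along the tool's x, y, z in cm, then the turn, a rotation vector about the tool's x, y, z in degrees, then the finger opening in cm, from 0 to 8.54. In form: [[[x, y, z], [ax, ay, az], jaw], ...]. A call has 1 to 10 rows; each row shifts and turns the commanded pose from where the row before left it, along the tool's axes as they then stand; what a row does not reach is not made up. A row lasts 1/8 s, in which the tool goes at most 62.5 mm and 10.7 degrees, less where a joint would pass 70% of its speed; a pose out of reach is approached as far as the arm can. A call with a gripper value outside its range is refused whole. The fingers move at their own pace and stop on an object; the grip force is fixed at half the most. Time passes only in rows, so rows that do not move let the fingers close. It gives the time, the measured TCP pose, the force and the opening at its end, in the units of the state.
- arm.read_state(): the state, without advancing time (a new reading comes with each control period).
- eyes.get_image(name): name is "side" or "top"; returns the picture (480x640x3 uint8, red, green, blue); there is no depth.
- eyes.camera_model(name): a dict with "K" (3x3 intrinsics, pixels), "k1" (the pictures are not rectified: a ray, as slopes to the right and down, at radius r is drawn at 1 + k1 r^2 times it, then the intrinsics apply), "rvec" (rotation vector, rad) and "tvec" (3), from world to camera coordinates, as OpenCV has them. Camera axes: x right, y down, z forward; pixel columns grow to the right and rows downward; lengths in mm; the calibration is good to about 2 mm. A picture is of the moment at which its call begins. camera_model takes no time and is no camera call.
- arm.job_done(): hands the job in, once; it reports no verdict.
Trained networks look in the newest picture that a camera, given by its name, has taken for a name from the list of things; names that differ only in an ending like _2 or _b are one class to them, and where a whole thing is asked for, a point or a joint stands for the part that bears it (a point fixed in the world has none). Each returns a list of dicts, best first, with "conf" (0 to 1); they miss things now and then, are a little off and sometimes report something else, mostly with a low value. They report only what shows in the picture. A call takes as long as a camera call. They do not tell look-alikes from the thing itself.
- nets.boxes_of(camera, name): "position" ([column, row] as shares, 0 to 1, of the picture: columns of its width, rows of its height, amid what is visible of it).
The state is a dict: "clock": time; "joints": joint angles; "joint_vel": joint speeds; "joint_efforts": joint torques, N m; "position": TCP position; "ee_rot": TCP orientation; "contact_force": force on the tool from outside, world axes, zero at the start; "wrist_torque": the same for the moment, N m; "gripper_width": finger opening in mm.
Only numpy, scipy, OpenCV 4.12 (cv2) and the standard library are available. Lean on these libraries where they do the work, as an engineer would, in place of code of your own. Each camera call takes 0.05 s, during which the arm holds its last target.

TASK

Clear up after the density practical: unstack the loose metal specimens and set each one standing flat in the storage dish of its own shape and size (hexagon, square, small round), without dropping any from a height. When those three are in their dishes, and not before, press the ejector lever of the holder fully down so that the large round slug rises out of its pocket, and set the slug standing in the large round dish. Leave all four released and at rest.

Things in the scene. Friction and masses are not known exactly. Their poses are not given: they have to be found in the camera images.
- slug: large round aluminium slug, 54 mm diameter, 36 mm high, 0.22 kg; origin at the centre of its underside, z up its axis. At the start it stands in the round pocket (57 mm wide) of a fixed grey holder block 84 x 84 mm, 43 mm high, its underside 8 mm and its top 44 mm above the bench, so that only 1 mm shows above the block and it cannot be gripped. One or two other specimens stand on it. Pressing the lever fully raises it 24 mm and it stays up.
- hex: hexagonal steel prism, 38 mm across flats (44 mm across corners), 28 mm high, 0.27 kg; origin at the centre of its underside, z up. Its flats face along its y axis and 60 degrees either side of that; two corners lie on its x axis. At the start it stands either on the slug in the holder or on the pan of the balance (a fixed white box 130 x 150 mm, round pan 92 mm wide); its underside is 44 mm above the bench in both cases.
- square: square brass block, 36 x 36 mm (sides along its x and y), 28 mm high, 0.31 kg; origin at the centre of its underside, z up. At the start it stands where the hexagonal prism does not: on the balance pan, or on the slug in the holder; underside 44 mm above the bench.
- pellet: small round steel cylinder, 26 mm diameter, 26 mm high, 0.11 kg; origin at the centre of its underside, z up. At the start it stands on top of the hexagonal prism (underside 72 mm above the bench).
- dish_round: large round dish for the slug: a fixed shallow grey plastic dish, floor 3 mm thick, rim 4 mm wide standing 4 mm above that floor (7 mm above the bench); 78 mm outside, 70 mm inside diameter; origin at the centre of its underside, on the bench
- dish_hex: hexagonal dish for the hexagonal prism: a fixed shallow grey plastic dish, floor 3 mm thick, rim 4 mm wide standing 4 mm above that floor (7 mm above the bench); 64 mm outside and 56 mm inside across flats; origin at the centre of its underside, on the bench; the prism may stand in it at any turn
- dish_square: square dish for the square block: a fixed shallow grey plastic dish, floor 3 mm thick, rim 4 mm wide standing 4 mm above that floor (7 mm above the bench); 60 mm outside, 52 mm inside; origin at the centre of its underside, on the bench; the block may stand in it at any turn
- dish_small: small round dish for the small cylinder: a fixed shallow grey plastic dish, floor 3 mm thick, rim 4 mm wide standing 4 mm above that floor (7 mm above the bench); 50 mm outside, 42 mm inside diameter; origin at the centre of its underside, on the bench
- ejector (a joint): angle of the holder's ejector lever: 0 up (slug seated, at the start), 0.4 rad fully down against its stop (slug raised 24 mm). It takes about 7 to 10 N down on the pad, and stays where it is left.
- ejector_pad (a point): centre of the top of the lever's black thumb pad (32 mm along the lever, 36 mm across), 122 mm from the axis of the slug's pocket, beside the holder block; 55 mm above the bench when the lever is up and 28 mm when it is fully down, when it has also moved about 4 mm further from the pocket. The frame's x axis points away from the pocket when the lever is up. Press it straight down with shut fingers.
There are look-alikes about, which are no part of the job. Leave any green, purple or red look-alike of the dish_small alone.

How it is judged (in metres and radians):
On the way, in this order (a step that is already met when the one before it is completed fails the run):
1. the hexagonal prism, the square block and the small cylinder stand released in their own dishes (horizontal distance between hex and dish_hex below 0.014 m and z of hex in the frame of dish_hex between 0 and 0.0055 m and angle between each of hex, square, pellet's own z axis and vertical below 0.1 rad and contact force between the fingers and hex below 0.05 N and linear speed of each of hex, square, pellet below 0.02 m/s and angular speed of each of hex, square, pellet below 0.2 rad/s and horizontal distance between square and dish_square below 0.014 m and z of square in the frame of dish_square between 0 and 0.0055 m and contact force between the fingers and square below 0.05 N and horizontal distance between pellet and dish_small below 0.014 m and z of pellet in the frame of dish_small between 0 and 0.0055 m and contact force between the fingers and pellet below 0.05 N), for 0.2 s.
2. the ejector lever is pressed fully down (value of joint ejector above 0.35 rad), for 0.1 s.
At the end, for the whole second after the job is handed in: each of the four specimens stands flat on the floor of its own dish (within 14 mm of the dish's centre, underside within 2.5 mm of the dish floor, tilted less than 0.1 rad), released and at rest (all of step 1 and horizontal distance between slug and dish_round below 0.014 m and z of slug in the frame of dish_round between 0 and 0.0055 m and angle between slug's own z axis and vertical below 0.1 rad and contact force between the fingers and slug below 0.05 N and linear speed of slug below 0.02 m/s and angular speed of slug below 0.2 rad/s); the robot touches nothing.
It fails at once if a specimen is dropped or knocked: it moves faster than 0.8 m/s out of the fingers (a free fall of over 30 mm) ((linear speed of slug above 0.8 m/s and contact force between the fingers and slug below 0.05 N) or (linear speed of hex above 0.8 m/s and contact force between the fingers and hex below 0.05 N) or (linear speed of square above 0.8 m/s and contact force between the fingers and square below 0.05 N) or (linear speed of pellet above 0.8 m/s and contact force between the fingers and pellet below 0.05 N)).
It also fails if it takes over 128 s, if anything falls off the work surface, if the arm or the gripper's body presses on something with over 40 N, if the wrist force passes 120 N, or if a joint passes its speed limit or range.

## Working session

There is one attempt and no reset: what is moved stays moved. The work goes in short steps, Python scripts to look and compute and a tool call to move; the robot and the scene stay as the last step left them, time stands still between calls to the robot, and variables do not carry over. Pictures are saved under pics/ and viewed, and the job is handed in when it is done.

Besides the shell and the picture viewer there is one more tool, called after "Emit:" as a command line: name --argument value ..., lists and objects as JSON in quotes. jog_arm: Moves the arm, as the interface text tells. Its arguments: {"type":"object","properties":{"rows":{"type":"array","items":{"type":"array"}}},"required":["rows"]}

```bash
ls; mkdir -p pics; cat > h.py <<'E'
import numpy as np, cv2
from bench import arm, eyes, nets
from scipy.spatial.transform import Rotation as R
def cam(n):
    m=eyes.camera_model(n); return np.array(m["K"],float),float(m["k1"]),np.array(m["rvec"],float).ravel(),np.array(m["tvec"],float).ravel()
def ray(n,uv):
    K,k1,r,t=cam(n); d=np.array([k1,0,0,0,0.])
    x=cv2.undistortPoints(np.array(uv,float).reshape(-1,1,2),K,d).reshape(-1,2)
    M=R.from_rotvec(r).as_matrix(); c=-M.T@t
    return c,np.c_[x,np.ones(len(x))]@M
def atz(n,uv,z):
    c,d=ray(n,uv); return c+d*((z-c[2])/d[:,2])[:,None]
def proj(n,P):
    K,k1,r,t=cam(n); return cv2.projectPoints(np.array(P,float).reshape(-1,1,3),r,t,K,np.array([k1,0,0,0,0.]))[0].reshape(-1,2)
def snap(n,f):
    im=eyes.get_image(n); cv2.imwrite('pics/'+f,im[:,:,::-1]); return im
E
python3 - <<'E'
from h import *
print(arm.read_state())
for n in("top","side"):
    print(n,eyes.camera_model(n)); snap(n,n+'0.png')
    for k in "slug hex square pellet dish_round dish_hex dish_square dish_small ejector_pad".split():
        print(k,[(np.round(np.array(b["position"])*[640,480],1).tolist(),round(b["conf"],2)) for b in nets.boxes_of(n,k)])
E
```

```text
pics
{'clock': 0.0, 'joints': array([-1.07838776e+00,  3.85523155e-01,  6.65797123e-03, -5.10819126e-04,
       -1.19397997e+00, -2.58580600e-01]), 'joint_vel': array([-0.00122383, -0.00040688,  0.00049918, -0.00017634,  0.00185573,
       -0.00020311]), 'joint_efforts': array([ 1.40220487e-03, -3.92287695e+01,  1.88402510e+01,  4.18599889e+00,
       -4.50517211e-03,  8.22660212e-06]), 'position': array([ 144.69661031, -607.43512976,  230.25255871]), 'ee_rot': array([-1.16554172e-01,  9.93183779e-01,  1.04009876e-03, -1.54832110e-04]), 'contact_force': array([-0.54543519,  0.2563329 ,  0.17712008]), 'wrist_torque': array([ 0.03902766, -0.02739932,  0.0011648 ]), 'gripper_width': 85.0321599479297}
top {'K': array([[573.05567948,   0.        , 315.13195131],
       [  0.        , 573.05567948, 235.47056372],
       [  0.        ,   0.        ,   1.        ]]), 'k1': -0.04739808365511931, 'rvec': array([ 2.08509183, -2.11542886,  0.23097727]), 'tvec': array([-13.78610344, 595.08549992, 949.10936806])}
slug [([189.1, 291.7], 0.57)]
hex [([472.7, 312.9], 0.56)]
square [([174.9, 293.9], 0
[... 346 characters left out ...]
,   0.        , 317.18067774],
       [  0.        , 478.61297234, 242.4707782 ],
       [  0.        ,   0.        ,   1.        ]]), 'k1': -0.0992048103607098, 'rvec': array([ 2.33167582, -0.19831662,  0.10791056]), 'tvec': array([-592.99607468,  133.67961791,  940.85711027])}
slug [([356.4, 266.3], 0.53), ([258.3, 204.4], 0.4)]
hex [([262.2, 407.4], 0.81)]
square [([251.6, 193.6], 0.77)]
pellet [([255.6, 391.7], 0.87)]
dish_round [([242.2, 309.3], 0.85)]
dish_hex [([356.1, 267.4], 0.91)]
dish_square [([297.1, 273.6], 0.93)]
dish_small [([356.7, 316.5], 0.96), ([312.9, 349.9], 0.82), ([385.4, 394.2], 0.8), ([364.0, 354.4], 0.63), ([418.2, 356.0], 0.63)]
ejector_pad [([301.7, 205.4], 0.79)]
```

View pics/top0.png

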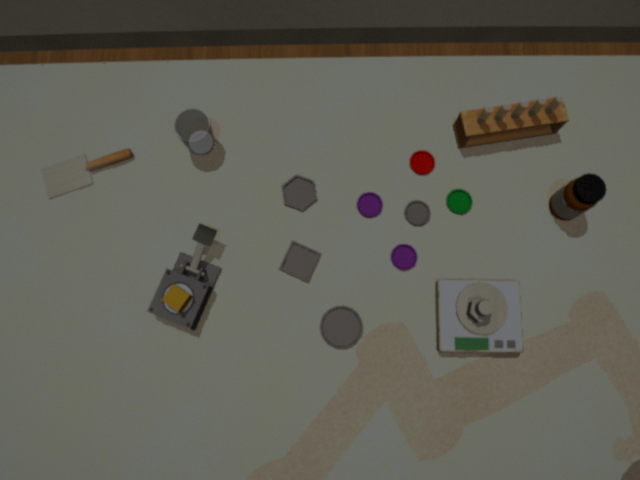

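View pics/side0.png

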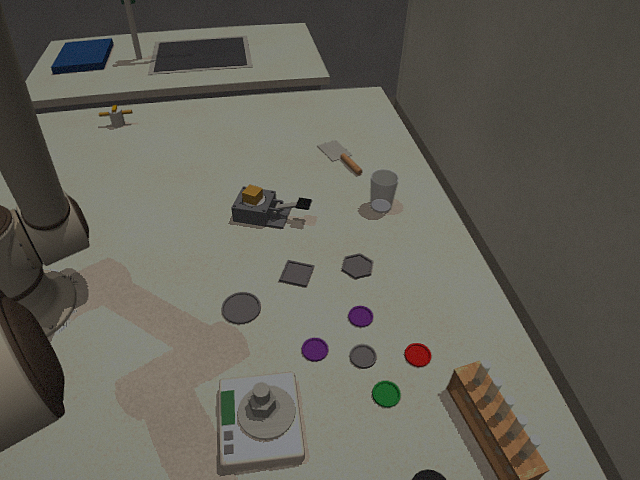

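The top view shows the pellet on the hex on the balance at (480,312), and the square on the slug in the holder at (178,298). The dishes are round (341,327), hex (299,194), square (300,262) and grey small (417,213). The purple, red and green ones are look-alikes. I'll zoom in next for precision.

```bash
python3 - <<'E'
from h import *
t=cv2.imread('pics/top0.png'); s=cv2.imread('pics/side0.png')
def crop(im,u,v,w=50,h=50,z=4): 
    c=im[v-h//1:v+h,u-w:u+w]; return cv2.resize(cv2.convertScaleAbs(c,alpha=1.5,beta=10),None,fx=z,fy=z,interpolation=cv2.INTER_CUBIC)
a=np.hstack([crop(t,190,275),crop(t,480,315)]); cv2.imwrite('pics/c1.png',a)
b=np.hstack([crop(s,265,205),crop(s,262,410)]); cv2.imwrite('pics/c2.png',b)
c,_=ray('top',[[0,0]]);print(c, ray('side',[[0,0]])[0])
D={'dish_round':((339.1,327.5),(242.2,309.3)),'dish_hex':((298,194.4),(356.1,267.4)),'dish_square':((300.6,260.6),(297.1,273.6)),'dish_small':((417.8,213.4),(364,354.4))}
for k,(p,q) in D.items(): print(k,atz('top',[p],5)[0].round(1),atz('side',[q],5)[0].round(1))
E
```

```text
[ 368.67665212  -26.17786766 1057.59994649] [ 468.04622769 -677.70309804  759.19557851]
dish_round [436.6 -63.4   5. ] [438. -74.   5.]
dish_hex [690.2   9.6   5. ] [688.    0.8   5. ]
dish_square [561.3   5.6   5. ] [559.6   3.4   5. ]
dish_small [ 649.  -217.9    5. ] [ 651.4 -215.4    5. ]
```

View pics/c1.png

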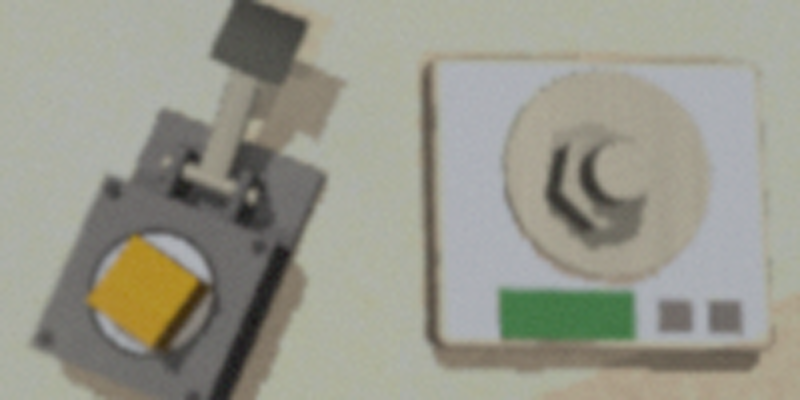

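View pics/c2.png

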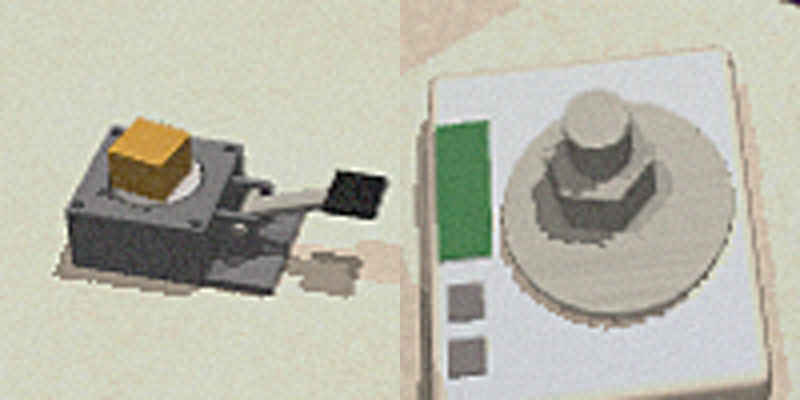

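```bash
cat > fit.py <<'E'
from h import *
from scipy.optimize import minimize
def prism(shape,x,y,yaw,z0,h):
    k,r=shape
    n={'sq':4,'hex':6,'rd':48}[k]
    R0={'sq':r/2*2**.5,'hex':r/2/np.cos(np.pi/6),'rd':r/2}[k]
    a=yaw+np.arange(n)*2*np.pi/n+(np.pi/4 if k=='sq' else 0)
    b=np.c_[x+R0*np.cos(a),y+R0*np.sin(a)]
    return np.vstack([np.c_[b,np.full(n,z0)],np.c_[b,np.full(n,z0+h)]])
def sil(n,P,off,S,wh):
    p=(proj(n,P)-off)*S
    m=np.zeros(wh,np.uint8); cv2.fillConvexPoly(m,cv2.convexHull(np.round(p*16).astype(np.int32)),1,shift=4); return m
def fit(masks,shape,x0,z0,h,verbose=True,yawfree=True):
    # masks: {cam:(mask fullres bool)}
    S=6; D={}
    for n,m in masks.items():
        ys,xs=np.nonzero(m); o=np.array([xs.min()-8,ys.min()-8]); w=np.array([xs.max()+9,ys.max()+9])
        c=cv2.resize(m[o[1]:w[1],o[0]:w[0]].astype(np.float32),None,fx=S,fy=S,interpolation=cv2.INTER_LINEAR)>.5
        D[n]=(c,o-0.0)
    def cost(p):
        e=0
        for n,(c,o) in D.items():
            m=sil(n,prism(shape,p[0],p[1],p[2]/30 if yawfree else 0,z0,h),o-0.5+0.5/S*0+0.0,S,c.shape)>0
            e+=1-(m&c).sum()/(m|c).sum()
        return e
    best=None
    for y in ([0,.3,.6,.9,1.2] if yawfree else [0]):
        r=minimize(cost,[x0[0],x0[1],y*30],method='Nelder-Mead',options=dict(initial_simplex=np.array([[x0[0],x0[1],y*30],[x0[0]+6,x0[1],y*30],[x0[0],x0[1]+6,y*30],[x0[0],x0[1],y*30+5]]),xatol=.05,fatol=1e-5))
        if best is None or r.fun<best.fun: best=r
    return best.x[0].round(1),best.x[1].round(1),(best.x[2]/30).round(3),round(best.fun,3)
def comp(m,uv,rad=40):
    m=m.astype(np.uint8); k,l=cv2.connectedComponents(m)
    u,v=map(int,uv); 
    w=l[v-3:v+4,u-3:u+4]; w=w[w>0]; L=np.bincount(w).argmax(); return l==L
E
python3 - <<'E'
from fit import *
T={'top':cv2.imread('pics/top0.png'),'side':cv2.imread('pics/side0.png')}
D={'dish_round':((341,327),(241,308),(437,-68),('rd',78)),'dish_hex':((299,194),(357,267),(689,5),('hex',64)),'dish_square':((300,261.),(297,274),(560,4),('sq',60)),'dish_small':((417,213),(363,356),(650,-216),('rd',50))}
for k,(p,q,x0,sh) in D.items():
    M={}
    for n,uv in (('top',p),('side',q)):
        im=cv2.GaussianBlur(T[n],(3,3),0).astype(int); u,v=map(int,uv)
        obj=np.median(im[v-4:v+5,u-4:u+5].reshape(-1,3),0)
        loc=im[v-35:v+36,u-35:u+36].reshape(-1,3); bg=np.percentile(loc,85,axis=0)
        m=im.sum(2)<(obj.sum()*.5+bg.sum()*.5)
        c=comp(m,uv); M[n]=c; print(k,n,c.sum(),obj,bg)
    print([fit({n:M[n]},sh,x0,0,7,yawfree=sh[0]!='rd') for n in M],fit(M,sh,x0,0,7,yawfree=sh[0]!='rd'))
M={}
for n,uv in (('top',(176,297)),('side',(252,194))):
    h=cv2.cvtColor(T[n],cv2.COLOR_BGR2HSV); m=(h[...,1]>130)&(h[...,0]>12)&(h[...,0]<32); M[n]=comp(m,uv); print(M[n].sum())
x0=atz('top',[(174,295)],72)[0]
print('square',x0,[fit({n:M[n]},('sq',36),x0[:2],44,28) for n in M],fit(M,('sq',36),x0[:2],44,28))
print('pellet',atz('top',[(486.75,307)],98),atz('side',[(261.25,389.5)],98))
E
```

```text
dish_round top 1510 [69. 72. 76.] [103. 111. 109.]
dish_round side 1044 [73. 74. 78.] [124. 136. 134.]
[(np.float64(437.5), np.float64(-66.9), np.float64(0.055), np.float64(0.03)), (np.float64(435.0), np.float64(-68.0), np.float64(0.104), np.float64(0.022))] (np.float64(436.0), np.float64(-67.6), np.float64(0.155), np.float64(0.09))
dish_hex top 1011 [67. 70. 75.] [102. 112. 110.]
dish_hex side 641 [73. 74. 78.] [123. 136. 135.]
[(np.float64(693.4), np.float64(7.5), np.float64(0.152), np.float64(0.048)), (np.float64(691.1), np.float64(6.5), np.float64(0.138), np.float64(0.042))] (np.float64(692.3), np.float64(7.1), np.float64(0.131), np.float64(0.114))
dish_square top 1118 [68. 71. 76.] [104. 112. 110.]
dish_square side 694 [73. 74. 79.] [124. 136. 135.]Traceback (most recent call last):
  File "<stdin>", line 12, in <module>
  File "fit.py", line 28, in fit
    r=minimize(cost,[x0[0],x0[1],y*30],method='Nelder-Mead',options=dict(initial_simplex=np.array([[x0[0],x0[1],y*30],[x0[0]+6,x0[1],y*30],[x0[0],x0[1]+6,y*30],[x0[0],x0[1],y*30+5]]),xatol=.05,fatol=1e-5))
    res = _minimize_nel
[... 168 characters left out ...]
e "fit.py", line 23, in cost
    m=sil(n,prism(shape,p[0],p[1],p[2]/30 if yawfree else 0,z0,h),o-0.5+0.5/S*0+0.0,S,c.shape)>0
      ~~~^^^^^^^^^^^^^^^^^^^^^^^^^^^^^^^^^^^^^^^^^^^^^^^^^^^^^^^^^^^^^^^^^^^^^^^^^^^^^^^^^^^^^
  File "fit.py", line 11, in sil
    p=(proj(n,P)-off)*S
       ~~~~^^^^^
  File "h.py", line 14, in proj
    K,k1,r,t=cam(n); return cv2.projectPoints(np.array(P,float).reshape(-1,1,3),r,t,K,np.array([k1,0,0,0,0.]))[0].reshape(-1,2)
             ~~~^^^
  File "h.py", line 5, in cam
    m=eyes.camera_model(n); return np.array(m["K"],float),float(m["k1"]),np.array(m["rvec"],float).ravel(),np.array(m["tvec"],float).ravel()
ValueError: time passes only in moves, steps and waits
```

```bash
python3 - <<'E'
s=open('h.py').read()
import re
i=s.index('def cam(n)'); j=s.index('def ray')
s=s[:i]+'''C={}
def cam(n):
    import os,pickle
    if n not in C:
        f=f'cam_{n}.pkl'
        if not os.path.exists(f): pickle.dump(eyes.camera_model(n),open(f,'wb'))
        m=pickle.load(open(f,'rb')); C[n]=(np.array(m["K"],float),float(m["k1"]),np.array(m["rvec"],float).ravel(),np.array(m["tvec"],float).ravel())
    return C[n]
'''+s[j:]
open('h.py','w').write(s)
E
cat > run.py <<'E'
from fit import *
T={'top':cv2.imread('pics/top0.png'),'side':cv2.imread('pics/side0.png')}
D={'dish_square':((300,261.),(297,274),(560,4),('sq',60)),'dish_small':((417,213),(363,356),(650,-216),('rd',50))}
f=lambda r:[float(v) for v in r]
for k,(p,q,x0,sh) in D.items():
    M={}
    for n,uv in (('top',p),('side',q)):
        im=cv2.GaussianBlur(T[n],(3,3),0).astype(int); u,v=map(int,uv)
        obj=np.median(im[v-4:v+5,u-4:u+5].reshape(-1,3),0)
        loc=im[v-35:v+36,u-35:u+36].reshape(-1,3); bg=np.percentile(loc,85,axis=0)
        m=im.sum(2)<(obj.sum()*.5+bg.sum()*.5)
        c=comp(m,uv); M[n]=c
    print(k,[f(fit({n:M[n]},sh,x0,0,7,yawfree=sh[0]!='rd')) for n in M],f(fit(M,sh,x0,0,7,yawfree=sh[0]!='rd')))
M={}
for n,uv in (('top',(176,297)),('side',(252,194))):
    h=cv2.cvtColor(T[n],cv2.COLOR_BGR2HSV); m=(h[...,1]>130)&(h[...,0]>12)&(h[...,0]<32); M[n]=comp(m,uv); print(M[n].sum())
x0=atz('top',[(174,295)],72)[0]
print('square',x0,[f(fit({n:M[n]},('sq',36),x0[:2],44,28)) for n in M],f(fit(M,('sq',36),x0[:2],44,28)))
print('pellet',atz('top',[(486.75,307)],98),atz('side',[(261.25,389.5)],98))
E
python3 run.py
```

```text
dish_square [[560.3, 7.1, 1.124, 0.056], [558.2, 6.1, 1.131, 0.04]] [558.8, 6.7, 1.128, 0.118]
dish_small [[650.3, -216.5, -0.013, 0.041], [647.8, -217.3, 0.035, 0.036]] [649.2, -216.9, 0.059, 0.132]
456
299
square [491.65915892 223.47100316  72.        ] [[488.6, 222.1, 1.013, 0.127], [484.5, 221.5, 1.128, 0.126]] [486.9, 221.7, 0.966, 0.294]
pellet [[ 460.49821982 -308.21703243   98.        ]] [[ 459.44238978 -307.59516093   98.        ]]
```

```bash
cat > ov.py <<'E'
from fit import *
def ov(n,src,off,w,z,objs,out):
    im=cv2.imread(src); c=im[off[1]:off[1]+w[1],off[0]:off[0]+w[0]]
    c=cv2.resize(cv2.convertScaleAbs(c,alpha=1.7,beta=10),None,fx=z,fy=z,interpolation=cv2.INTER_CUBIC)
    for P,col in objs:
        p=((proj(n,P)-np.array(off)+.5)*z).astype(int); k=len(p)//2
        cv2.polylines(c,[p[:k].reshape(-1,1,2)],True,col,1);cv2.polylines(c,[p[k:].reshape(-1,1,2)],True,col,1)
    cv2.imwrite(out,c); return c
E
python3 - <<'E'
from ov import *
sq=(prism(('sq',36),486.9,221.7,0.99,44,28),(255,0,0))
pe=(prism(('rd',26),460,-308,0,72,26),(0,0,255)); hx=(prism(('hex',38),457,-305,0.4,44,28),(255,0,0))
A=[ov(n,f'pics/{n}0.png',o,(38,38),10,l,'pics/x.png') for n,o,l in (('top',(160,277),[sq]),('side',(233,176),[sq]),('top',(462,293),[pe,hx]),('side',(243,377),[pe,hx]))]
cv2.imwrite('pics/o1.png',np.vstack([np.hstack(A[:2]),np.hstack(A[2:])])[:,:])
E
```

```text
(no output)
```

View pics/o1.png

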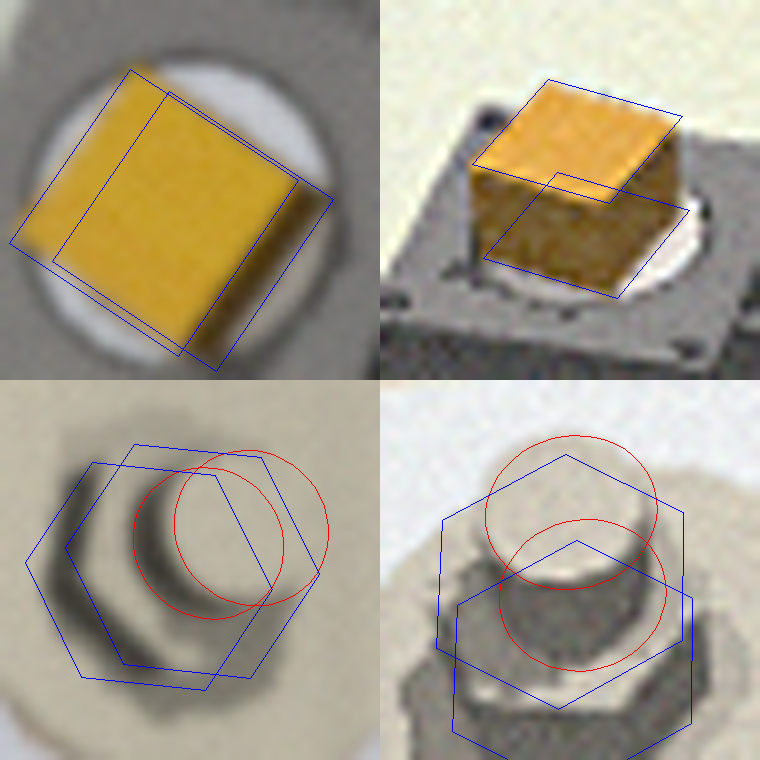

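```bash
python3 - <<'E'
from ov import *
pe=(prism(('rd',26),459,-309,0,72,26),(0,0,255)); 
P=atz('side',[(250.8,408.5),(267,409.8),(275,399.8)],72); print(P.round(1), np.hypot(*(np.diff(P[:,:2],axis=0).T)))
T=atz('top',[(470,349.5-0),(478,359)],72)
hx=(prism(('hex',38),457,-309,0.12,44,28),(255,0,0))
A=[ov(n,f'pics/{n}0.png',o,(50,50),8,l,'pics/x.png') for n,o in (('top',(456,290)),('side',(237,373))) for l in ([],[pe,hx])]
cv2.imwrite('pics/o2.png',np.vstack([np.hstack(A[:2]),np.hstack(A[2:])])[:,:])
E
```

```text
[[ 440.  -322.9   72. ]
 [ 464.4 -328.9   72. ]
 [ 478.4 -314.2   72. ]] [25.06150745 20.37421781]
```

View pics/o2.png

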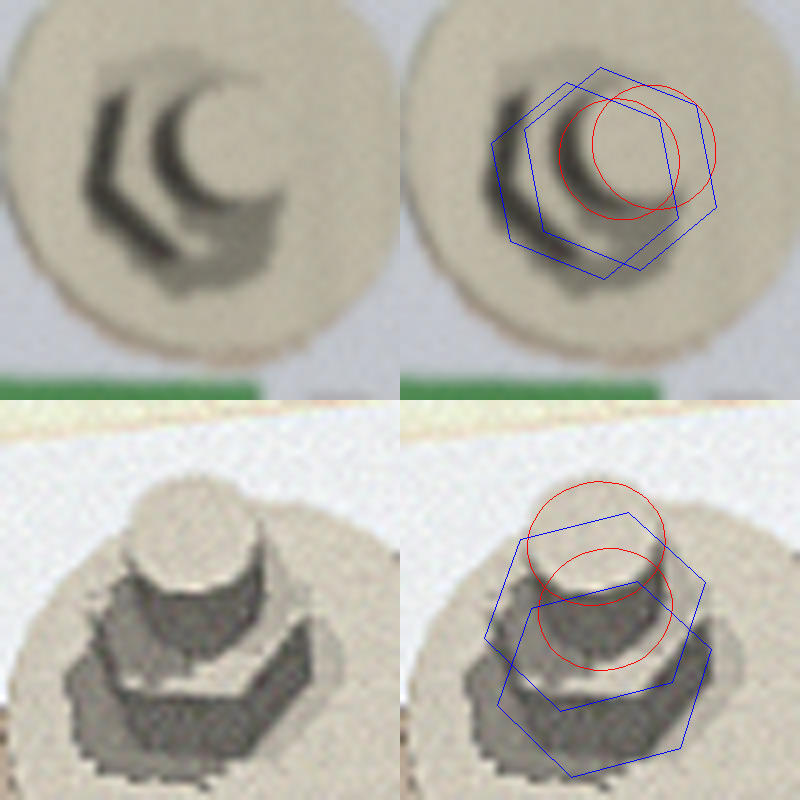

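```bash
python3 - <<'E'
from ov import *
from scipy.optimize import least_squares
ob=[('top',np.array([(128,92),(106,185),(178,260)])/8+[456,290]-.5,72,[0,1,2]),('top',np.array([(83,190),(155,265)])/8+[456,290]-.5,44,[1,2]),
('side',np.array([(118,685),(243,697),(305,620)])/8+[237,323]-.5,72,[1,2,3]),('side',np.array([(140,752),(247,757),(312,685)])/8+[237,323]-.5,44,[1,2,3])]
def res(p,cams=('top','side')):
    e=[]
    for n,uv,z,ix in ob:
        if n not in cams: continue
        a=p[2]+np.array(ix)*np.pi/3; P=np.c_[p[0]+21.94*np.cos(a),p[1]+21.94*np.sin(a),np.full(len(ix),z)]
        e.append((proj(n,P)-uv).ravel())
    return np.concatenate(e)
for cams in (('top','side'),('top',),('side',)):
    b=min((least_squares(res,[456,-308,y],args=(cams,)) for y in np.arange(0,6.3,.5)),key=lambda r:r.cost); print(b.x.round(2),b.x[2]%(np.pi/3),b.cost)
    if len(cams)==2: q=b.x
pe=(prism(('rd',26),459,-310,0,72,26),(0,0,255)); hx=(prism(('hex',38),*q,44,28),(255,0,0))
A=[ov(n,f'pics/{n}0.png',o,(50,50),8,l,'pics/x.png') for n,o in (('top',(456,290)),('side',(237,373))) for l in ([pe,hx],)]
cv2.imwrite('pics/o3.png',np.hstack(A))
E
```

```text
[ 469.16 -301.19    1.96] 0.9104252126855634 619.3993642984726
[ 459.17 -305.98    7.05] 0.7621319387424159 1.6287027380200059
[ 457.56 -307.4     2.87] 0.7716278467536792 1.704053282690092
```

View pics/o3.png

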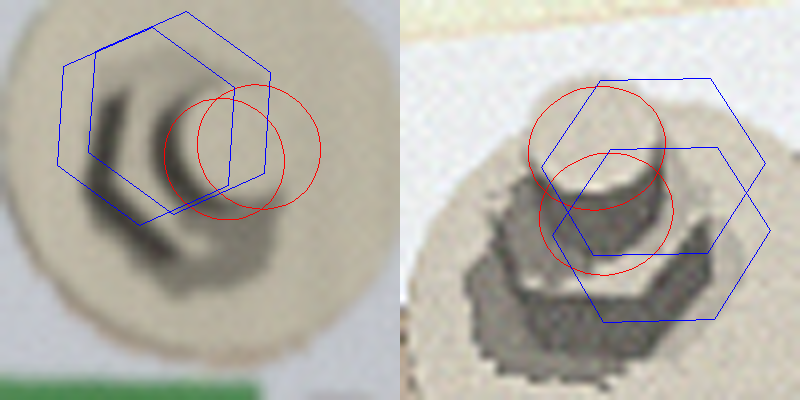

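The fits agree: hex (458.3, -306.7) with yaw 0.767, pellet (459.5, -306.5), square (487.5, 222) with yaw 0.98. Next is a helper that works out the moves.

```bash
cat > go.py <<'E'
import sys
from h import *
def plan(x,y,z,jaw=None,src=None):
    s=arm.read_state(); p=np.array(s['position']); q=R.from_quat(s['ee_rot']); M=q.as_matrix()
    yaw=np.degrees(np.arctan2(M[1,1],M[0,1]))
    print('clk',round(float(s['clock']),2),'pos',p.round(1),'jaw yaw',yaw.round(1),'tilt',(np.degrees(np.array([M[0,2],M[1,2]]))).round(2),'w',round(float(s['gripper_width']),1),'F',np.round(s['contact_force'],1))
    d=0
    if jaw is not None:
        d=(jaw-yaw+90)%180-90; print('rot about tool z deg',round(-d,1))
    # shift in tool axes after rotation
    yv=np.radians(yaw+d); ty=np.array([np.cos(yv),np.sin(yv),0]); tz=np.array([0,0,-1.]); tx=np.cross(ty,tz)
    D=np.array([x,y,z])-p
    print('shift cm (tool):',np.round([D@tx/10,D@ty/10,D@tz/10],2))
a=[float(v) for v in sys.argv[1:]]
plan(*a)
E
python3 go.py 459.3 -306.5 180 73.9
```

```text
clk 1.0 pos [ 144.8 -608.   231.3] jaw yaw 103.4 tilt [-0.  0.] w 85.3 F [ 1.   0.4 -0.1]
rot about tool z deg 29.5
shift cm (tool): [-21.86  37.68   5.13]
```

Emit:
jog_arm --rows '[[[0,0,0],[0,0,10],8.5],[[0,0,0],[0,0,10],8.5],[[0,0,0],[0,0,9.5],8.5],[[-2.7,4.7,0.6],[0,0,0],8.5],[[-2.7,4.7,0.6],[0,0,0],8.5],[[-2.7,4.7,0.6],[0,0,0],7],[[-2.7,4.7,0.6],[0,0,0],7],[[-2.7,4.7,0.6],[0,0,0],7],[[-2.7,4.7,0.6],[0,0,0],7]]'

```text
clock: 2.12
position: [379.9, -380.7, 195.5]
ee_rot: [0.14, 0.99, -0.0, 0.0]
contact_force: [1.1, -0.1, -0.2]
gripper_width: 70.0
```

Emit:
jog_arm --rows '[[[-2.7,4.7,0.6],[0,0,0],7],[[-2.9,4.8,0.9],[0,0,0],7],[[0,0,0],[0,0,0],7],[[0,0,0],[0,0,0],7]]'

```text
clock: 2.62
position: [458.8, -306.1, 180.3]
ee_rot: [0.14, 0.99, -0.0, -0.0]
contact_force: [-0.4, -0.8, 0.3]
gripper_width: 70.2
```

```bash
python3 go.py 459.3 -306.5 76 73.9; python3 - <<'E'
from ov import *
for n in('top','side'): snap(n,n+'1.png')
a=cv2.imread('pics/top1.png')[215:415,380:580]; b=cv2.imread('pics/side1.png')[280:480,160:360]
cv2.imwrite('pics/v1.png',cv2.resize(np.hstack([a,b]),None,fx=2,fy=2))
E
```

```text
clk 2.62 pos [ 458.8 -306.1  180.3] jaw yaw 73.9 tilt [-0.02 -0.  ] w 70.2 F [-0.4 -0.8  0.3]
rot about tool z deg 0.0
shift cm (tool): [-0.06 -0.02 10.43]
```

View pics/v1.png

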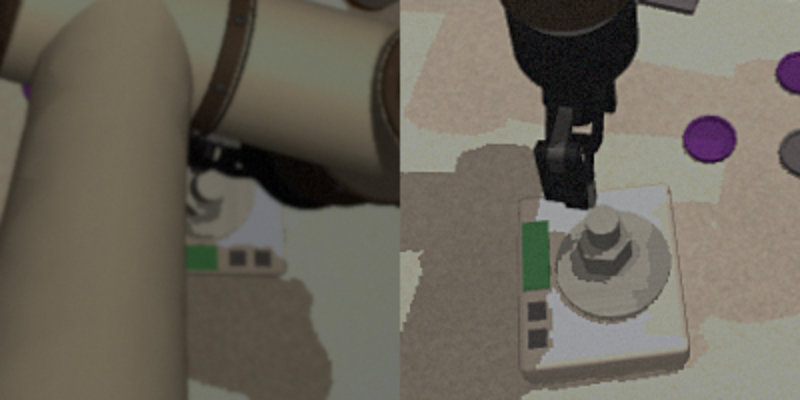

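The view shows the gripper above and behind the stack in perspective, about where I expected. I'll descend to the pellet.

Emit:
jog_arm --rows '[[[-0.05,0,3.5],[0,0,0],6],[[0,0,3],[0,0,0],5.5],[[0,0,2],[0,0,0],5],[[0,0,1.2],[0,0,0],5],[[0,0,0.7],[0,0,0],5],[[0,0,0],[0,0,0],3.5],[[0,0,0],[0,0,0],2.8],[[0,0,0],[0,0,0],2.2],[[0,0,0],[0,0,0],2.0],[[0,0,0],[0,0,0],2.0]]'

```text
clock: 3.98
position: [460.0, -306.7, 77.4]
ee_rot: [0.14, 0.99, -0.0, 0.001]
contact_force: [-0.8, 0.6, 5.5]
gripper_width: 23.8
```

```bash
python3 go.py 649 -217 100; python3 - <<'E'
from ov import *
for n in('top','side'): snap(n,n+'2.png')
a=cv2.imread('pics/top2.png')[255:375,420:540]; b=cv2.imread('pics/side2.png')[350:470,200:320]
cv2.imwrite('pics/v2.png',cv2.resize(np.hstack([a,b]),None,fx=3,fy=3))
E
```

```text
clk 3.98 pos [ 460.  -306.7   77.4] jaw yaw 73.9 tilt [ 0.09 -0.06] w 23.8 F [-0.8  0.6  5.5]
shift cm (tool): [-15.68  13.85  -2.26]
```

View pics/v2.png

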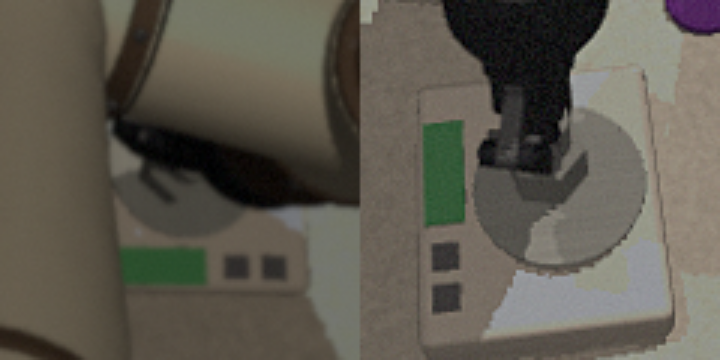

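Emit:
jog_arm --rows '[[[0,0,0],[0,0,0],1.5],[[0,0,0],[0,0,0],1.5],[[0,0,-0.2],[0,0,0],1.5],[[0,0,-0.2],[0,0,0],1.5]]'

```text
clock: 4.58
position: [458.8, -306.0, 79.8]
ee_rot: [0.14, 0.99, 0.0, -0.001]
contact_force: [0.1, -0.0, -1.2]
gripper_width: 23.6
```

Fingers hold at 23.6 mm and the force reads -1.2 N, which matches the pellet's weight, so it is gripped. I'll lift and check.

Emit:
jog_arm --rows '[[[0,0,-1],[0,0,0],1.5],[[0,0,-2],[0,0,0],1.5],[[0,0,-3],[0,0,0],1.5],[[-3,2.8,0],[0,0,0],1.5],[[-3,2.8,0],[0,0,0],1.5],[[-3,2.8,0],[0,0,0],1.5],[[-3,2.8,0],[0,0,0],1.5],[[-3,2.7,0],[0,0,0],1.5],[[0,0,0],[0,0,0],1.5],[[0,0,0],[0,0,0],1.5]]'

```text
clock: 5.82
position: [641.4, -214.3, 140.1]
ee_rot: [0.14, 0.99, 0.0, -0.001]
contact_force: [0.5, -0.1, -0.7]
gripper_width: 23.9
```

```bash
python3 go.py 649 -217 9.5; python3 - <<'E'
from ov import *
for n in('top','side'): snap(n,n+'3.png')
a=cv2.imread('pics/top3.png')[230:380,400:550]; b=cv2.imread('pics/side3.png')[250:450,220:420]
cv2.imwrite('pics/v3.png',np.hstack([cv2.resize(a,(400,400)),cv2.resize(b,(400,400))]))
E
```

```text
clk 5.83 pos [ 641.4 -214.3  140.1] jaw yaw 73.9 tilt [-0.07  0.02] w 23.9 F [ 0.5 -0.1 -0.7]
shift cm (tool): [-0.8  -0.05 13.06]
```

View pics/v3.png

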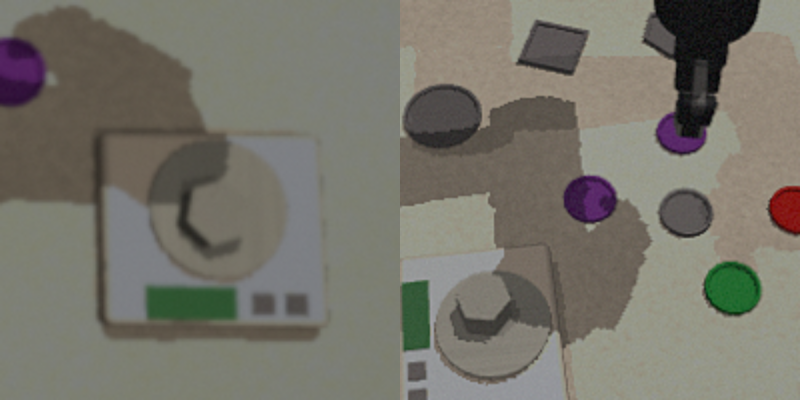

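The hex stays on the pan and the pellet is in the fingers. The grey dish is at about side (363,356) in the full picture. Lowering now.

Emit:
jog_arm --rows '[[[-0.8,0,3],[0,0,0],1.5],[[0,0,4],[0,0,0],1.5],[[0,0,3],[0,0,0],1.5],[[0,0,2],[0,0,0],1.5],[[0,0,0.5],[0,0,0],1.5],[[0,0,0.3],[0,0,0],1.5],[[0,0,0],[0,0,0],1.5]]'

```text
clock: 6.8
position: [650.4, -216.8, 13.5]
ee_rot: [0.14, 0.99, -0.0, 0.001]
contact_force: [0.4, -0.1, -0.0]
gripper_width: 23.9
```

```bash
python3 go.py 649 -217 9.4
```

```text
clk 6.8 pos [ 650.4 -216.8   13.5] jaw yaw 73.9 tilt [ 0.11 -0.02] w 23.9 F [ 0.4 -0.1 -0. ]
shift cm (tool): [ 0.13 -0.06  0.41]
```

Emit:
jog_arm --rows '[[[0.1,0,0.2],[0,0,0],1.5],[[0,0,0.1],[0,0,0],1.5],[[0,0,0],[0,0,0],1.5]]'

```text
clock: 7.18
position: [648.7, -216.3, 9.4]
ee_rot: [0.14, 0.99, 0.0, 0.0]
contact_force: [-0.4, 0.5, -0.1]
gripper_width: 24.2
```

```bash
python3 go.py 649 -217 9.4
```

```text
clk 7.17 pos [ 648.7 -216.3    9.4] jaw yaw 73.9 tilt [ 0.01 -0.  ] w 24.2 F [-0.4  0.5 -0.1]
shift cm (tool): [-0.04 -0.06  0.  ]
```

Emit:
jog_arm --rows '[[[0,0,0.1],[0,0,0],1.5],[[0,0,0],[0,0,0],1.5]]'

```text
clock: 7.42
position: [648.9, -216.4, 8.5]
ee_rot: [0.14, 0.99, -0.0, 0.0]
contact_force: [0.4, 0.2, 0.1]
gripper_width: 23.9
```

Within a millimetre or two of the floor. Opening gently, then straight up.

Emit:
jog_arm --rows '[[[0,0,0],[0,0,0],2.6],[[0,0,0],[0,0,0],3.0],[[0,0,0],[0,0,0],4],[[0,0,0],[0,0,0],5],[[0,0,-1],[0,0,0],5],[[0,0,-3],[0,0,0],6],[[0,0,-5],[0,0,0],7],[[0,0,-5],[0,0,0],7],[[0,0,0],[0,0,0],7]]'

```text
clock: 8.55
position: [651.8, -217.1, 155.3]
ee_rot: [0.14, 0.99, -0.0, 0.006]
contact_force: [-0.0, -0.1, -0.4]
gripper_width: 70.0
```

```bash
python3 go.py 458.3 -306.7 150 73.9; python3 - <<'E'
from ov import *
for n in('top','side'): snap(n,n+'4.png')
hx=(prism(('hex',38),458.3,-306.7,.767,44,28),(255,0,0)); pe=(prism(('rd',26),649,-217,0,3,26),(0,0,255))
A=[ov('top','pics/top4.png',(456,290),(50,50),8,[hx],'pics/x.png'),ov('side','pics/side4.png',(237,373),(50,50),8,[hx],'pics/x.png')]
B=[ov('side','pics/side4.png',(338,325),(50,25),8,[pe],'pics/x.png'),ov('top','pics/top4.png',(392,201),(50,25),8,[pe],'pics/x.png')]
cv2.imwrite('pics/v4.png',np.vstack([np.hstack(A),np.hstack(B)]))
E
```

```text
clk 8.55 pos [ 651.8 -217.1  155.3] jaw yaw 73.9 tilt [ 0.69 -0.15] w 70.0 F [-0.  -0.1 -0.4]
rot about tool z deg 0.0
shift cm (tool): [ 16.11 -13.97   0.53]
```

View pics/v4.png

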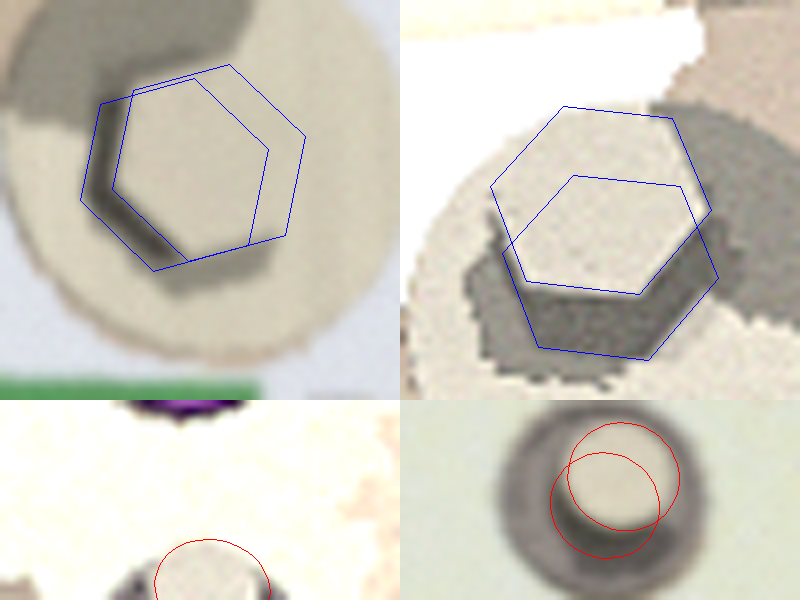

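The hex fit overlays well, and the pellet stands near the centre of the grey dish, about (417,211) in top. Going for the hex.

Emit:
jog_arm --rows '[[[3.2,-2.8,0],[0,0,0],7],[[3.2,-2.8,0],[0,0,0],7],[[3.2,-2.8,0],[0,0,0],7],[[3.2,-2.8,0],[0,0,0],7],[[3.2,-2.8,0],[0,0,0],7],[[0,0,0],[0,0,0],7],[[0,0,0],[0,0,0],7]]'

```text
clock: 9.52
position: [456.2, -306.4, 147.7]
ee_rot: [0.14, 0.99, 0.0, -0.0]
contact_force: [0.6, 0.1, 0.7]
gripper_width: 69.9
```

```bash
python3 go.py 458.3 -306.7 51 73.9
```

```text
clk 9.53 pos [ 456.2 -306.4  147.7] jaw yaw 73.9 tilt [-0.05  0.02] w 69.9 F [0.6 0.1 0.7]
rot about tool z deg -0.0
shift cm (tool): [-0.21  0.03  9.67]
```

Emit:
jog_arm --rows '[[[-0.2,0,3],[0,0,0],7],[[0,0,3],[0,0,0],6.5],[[0,0,2],[0,0,0],6.5],[[0,0,1],[0,0,0],6.5],[[0,0,0.5],[0,0,0],6],[[0,0,0],[0,0,0],5],[[0,0,0],[0,0,0],4],[[0,0,0],[0,0,0],3.2],[[0,0,0],[0,0,0],2.8],[[0,0,0],[0,0,0],2.8]]'

```text
clock: 10.78
position: [458.7, -307.4, 54.5]
ee_rot: [0.14, 0.99, -0.0, 0.001]
contact_force: [-0.7, 0.5, 5.4]
gripper_width: 36.9
```

Emit:
jog_arm --rows '[[[0,0,0],[0,0,0],2.8],[[0,0,0],[0,0,0],2.8]]'

```text
clock: 11.02
position: [458.7, -307.3, 54.5]
ee_rot: [0.14, 0.99, -0.0, 0.001]
contact_force: [-0.9, 1.5, 5.2]
gripper_width: 36.9
```

Emit:
jog_arm --rows '[[[0,0,-0.3],[0,0,0],2.8],[[0,0,-1],[0,0,0],2.8],[[0,0,-3],[0,0,0],2.8],[[0,0,-3],[0,0,0],2.8],[[0,0,0],[0,0,0],2.8]]'

```text
clock: 11.65
position: [459.6, -307.6, 128.8]
ee_rot: [0.14, 0.99, -0.001, 0.003]
contact_force: [-0.4, -0.9, -2.5]
gripper_width: 36.9
```

```bash
python3 go.py 692.2 7 120
```

```text
clk 11.65 pos [ 459.6 -307.6  128.8] jaw yaw 73.9 tilt [ 0.31 -0.11] w 36.9 F [-0.4 -0.9 -2.5]
shift cm (tool): [-13.63  36.68   0.88]
```

Force is -2.5 N, which matches the hex's weight. Moving to the hex dish.

Emit:
jog_arm --rows '[[[-1.3,3.6,0],[0,0,0],2.8],[[-1.4,3.7,0],[0,0,0],2.8],[[-1.4,3.7,0],[0,0,0],2.8],[[-1.4,3.7,0],[0,0,0],2.8],[[-1.4,3.7,0],[0,0,0],2.8],[[-1.4,3.7,0],[0,0,0],2.8],[[-1.4,3.7,0],[0,0,0],2.8],[[-1.4,3.7,0],[0,0,0],2.8],[[-1.3,3.6,0],[0,0,0],2.8],[[-1.3,3.6,0],[0,0,0],2.8]]'

```text
clock: 12.9
position: [691.0, 8.6, 124.0]
ee_rot: [0.14, 0.99, -0.0, -0.002]
contact_force: [0.8, -0.4, -2.8]
gripper_width: 36.7
```

Emit:
jog_arm --rows '[[[0,0,0],[0,0,0],2.8],[[0,0,0],[0,0,0],2.8],[[0,0,0],[0,0,0],2.8]]'

```text
clock: 13.28
position: [690.6, 6.6, 125.6]
ee_rot: [0.141, 0.99, -0.0, -0.001]
contact_force: [0.7, -0.5, -2.9]
gripper_width: 36.7
```

```bash
python3 go.py 692.2 7 14.5
```

```text
clk 13.28 pos [690.6   6.6 125.6] jaw yaw 73.8 tilt [-0.1  -0.01] w 36.7 F [ 0.7 -0.5 -2.9]
shift cm (tool): [-0.14  0.08 11.11]
```

Emit:
jog_arm --rows '[[[-0.1,0,3],[0,0,0],2.8],[[0,0,3],[0,0,0],2.8],[[0,0,3],[0,0,0],2.8],[[0,0,1.2],[0,0,0],2.8],[[0,0,0.5],[0,0,0],2.8],[[0,0,0],[0,0,0],2.8],[[0,0,0],[0,0,0],2.8]]'

```text
clock: 14.15
position: [693.3, 7.4, 20.8]
ee_rot: [0.14, 0.99, 0.0, 0.001]
contact_force: [0.1, -0.3, -2.1]
gripper_width: 36.7
```

Emit:
jog_arm --rows '[[[0,0,0.3],[0,0,0],2.8],[[0,0,0.2],[0,0,0],2.8],[[0,0,0],[0,0,0],2.8],[[0,0,0],[0,0,0],2.8]]'

```text
clock: 14.65
position: [692.5, 7.3, 14.3]
ee_rot: [0.14, 0.99, -0.0, 0.0]
contact_force: [0.7, -0.2, -2.0]
gripper_width: 36.7
```

Emit:
jog_arm --rows '[[[0,0,0.1],[0,0,0],2.8],[[0,0,0],[0,0,0],2.8]]'

```text
clock: 14.9
position: [692.6, 7.3, 13.6]
ee_rot: [0.14, 0.99, 0.0, 0.0]
contact_force: [-0.0, 0.7, -1.8]
gripper_width: 36.5
```

Emit:
jog_arm --rows '[[[0,0,0.05],[0,0,0],3.6],[[0,0,0],[0,0,0],4],[[0,0,0],[0,0,0],5],[[0,0,0],[0,0,0],6],[[0,0,-1],[0,0,0],7],[[0,0,-3],[0,0,0],7],[[0,0,-5],[0,0,0],7],[[0,0,-5],[0,0,0],7],[[0,0,0],[0,0,0],7],[[0,0,0],[0,0,0],7]]'

```text
clock: 16.15
position: [692.1, 7.3, 153.2]
ee_rot: [0.14, 0.99, 0.0, 0.0]
contact_force: [-0.2, 0.6, -1.2]
gripper_width: 70.2
```

```bash
python3 go.py 487.3 222 150 56.1;python3 go.py 487.3 222 150 146.1; python3 - <<'E'
from ov import *
for n in('top','side'): snap(n,n+'5.png')
hx=(prism(('hex',38),692.3,7,.767,3,28),(255,0,0)); sq=(prism(('sq',36),487.3,222,.98,44,28),(255,0,0))
A=[ov('top','pics/top5.png',(270,165),(50,50),8,[hx],'pics/x.png'),ov('side','pics/side5.png',(332,240),(50,50),8,[hx],'pics/x.png')]
B=[ov('top','pics/top5.png',(154,270),(50,50),8,[sq],'pics/x.png'),ov('side','pics/side5.png',(228,170),(50,50),8,[sq],'pics/x.png')]
cv2.imwrite('pics/v5.png',cv2.resize(np.vstack([np.hstack(A),np.hstack(B)]),(600,600)))
E
```

```text
clk 16.15 pos [692.1   7.3 153.2] jaw yaw 73.9 tilt [0.01 0.04] w 70.2 F [-0.2  0.6 -1.2]
rot about tool z deg 17.8
shift cm (tool): [28.97  6.4   0.32]
clk 16.15 pos [692.1   7.3 153.2] jaw yaw 73.9 tilt [0.01 0.04] w 70.2 F [-0.2  0.6 -1.2]
rot about tool z deg -72.2
shift cm (tool): [-6.4  28.97  0.32]
```

View pics/v5.png

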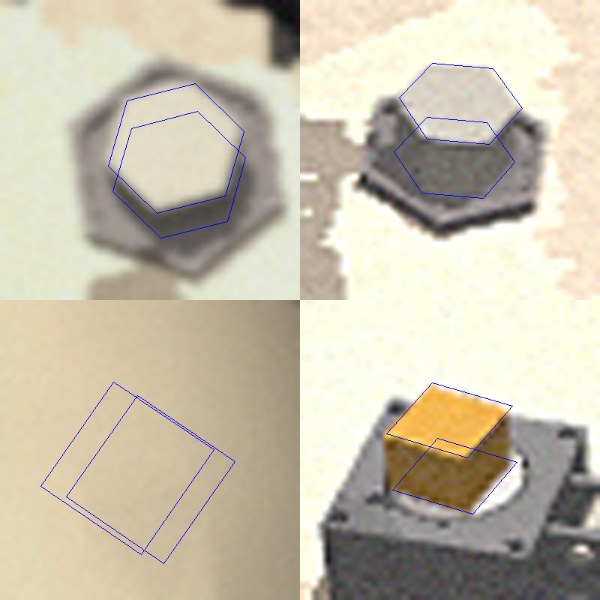

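The hex stands well inside its dish at (300,191) in top. The square fit still holds. Going for the square.

Emit:
jog_arm --rows '[[[0,0,0],[0,0,9],7],[[0,0,0],[0,0,8.8],7],[[4.1,0.9,0],[0,0,0],7],[[4.1,0.9,0],[0,0,0],7],[[4.1,0.9,0],[0,0,0],7],[[4.1,0.9,0],[0,0,0],7],[[4.2,0.9,0],[0,0,0],7],[[4.2,0.9,0],[0,0,0],7],[[4.2,1.0,0],[0,0,0],7],[[0,0,0],[0,0,0],7]]'

```text
clock: 17.5
position: [485.5, 223.4, 151.9]
ee_rot: [0.29, 0.957, -0.001, -0.001]
contact_force: [0.8, -1.2, -0.8]
gripper_width: 70.2
```

Emit:
jog_arm --rows '[[[0,0,0],[0,0,0],7],[[0,0,0],[0,0,0],7]]'

```text
clock: 17.75
position: [487.9, 221.4, 152.3]
ee_rot: [0.292, 0.956, -0.0, -0.0]
contact_force: [-0.5, -0.5, -0.9]
gripper_width: 70.0
```

```bash
python3 go.py 487.3 222 52 56.1
```

```text
clk 17.75 pos [487.9 221.4 152.3] jaw yaw 56.0 tilt [-0.04 -0.04] w 70.0 F [-0.5 -0.5 -0.9]
rot about tool z deg -0.1
shift cm (tool): [ 0.08  0.02 10.03]
```

Emit:
jog_arm --rows '[[[0,0,3],[0,0,0],7],[[0,0,3],[0,0,0],6.5],[[0,0,2],[0,0,0],6.5],[[0,0,1.2],[0,0,0],6.5],[[0,0,0.7],[0,0,0],6],[[0,0,0],[0,0,0],5],[[0,0,0],[0,0,0],4],[[0,0,0],[0,0,0],3.2],[[0,0,0],[0,0,0],2.6],[[0,0,0],[0,0,0],2.6]]'

```text
clock: 19.0
position: [487.8, 222.3, 54.8]
ee_rot: [0.291, 0.957, 0.0, 0.0]
contact_force: [-1.1, -2.0, 5.8]
gripper_width: 34.8
```

Emit:
jog_arm --rows '[[[0,0,0],[0,0,0],2.6],[[0,0,0],[0,0,0],2.6]]'

```text
clock: 19.25
position: [487.8, 222.3, 54.7]
ee_rot: [0.291, 0.957, 0.0, 0.0]
contact_force: [-1.2, -0.9, 6.4]
gripper_width: 34.7
```

Gripped with offset 10.7. Lift slowly.

Emit:
jog_arm --rows '[[[0,0,-0.3],[0,0,0],2.6],[[0,0,-1],[0,0,0],2.6],[[0,0,-3],[0,0,0],2.6],[[0,0,-3],[0,0,0],2.6],[[0,0,0],[0,0,0],2.6],[[0,0,0],[0,0,0],2.6]]'

```text
clock: 20.0
position: [486.6, 221.7, 125.9]
ee_rot: [0.292, 0.956, -0.001, -0.001]
contact_force: [-0.2, -0.2, -3.5]
gripper_width: 34.5
```

```bash
python3 go.py 559.3 6.6 120
```

```text
clk 20.0 pos [486.6 221.7 125.9] jaw yaw 56.1 tilt [-0.1  -0.03] w 34.5 F [-0.2 -0.2 -3.5]
shift cm (tool): [-18.04 -13.79   0.59]
```

Emit:
jog_arm --rows '[[[-3,-2.3,0],[0,0,0],2.6],[[-3,-2.3,0],[0,0,0],2.6],[[-3,-2.3,0],[0,0,0],2.6],[[-3,-2.3,0],[0,0,0],2.6],[[-3,-2.3,0],[0,0,0],2.6],[[-3,-2.3,0],[0,0,0],2.6],[[0,0,2],[0,0,0],2.6],[[0,0,2],[0,0,0],2.6],[[0,0,2],[0,0,0],2.6],[[0,0,2],[0,0,0],2.6]]'

```text
clock: 21.25
position: [558.7, 6.8, 44.4]
ee_rot: [0.292, 0.956, -0.001, -0.002]
contact_force: [1.3, -0.0, -3.2]
gripper_width: 34.6
```

Emit:
jog_arm --rows '[[[0,0,1.5],[0,0,0],2.6],[[0,0,0.5],[0,0,0],2.6],[[0,0,0],[0,0,0],2.6],[[0,0,0],[0,0,0],2.6]]'

```text
clock: 21.75
position: [560.5, 7.4, 27.5]
ee_rot: [0.291, 0.957, 0.0, 0.001]
contact_force: [-0.6, 0.2, -2.6]
gripper_width: 34.6
```

```bash
python3 go.py 559.3 6.6 14.7
```

```text
clk 21.75 pos [560.5   7.4  27.5] jaw yaw 56.1 tilt [0.08 0.02] w 34.6 F [-0.6  0.2 -2.6]
shift cm (tool): [ 0.05 -0.13  1.28]
```

Emit:
jog_arm --rows '[[[0,-0.1,0.7],[0,0,0],2.6],[[0,0,0.4],[0,0,0],2.6],[[0,0,0],[0,0,0],2.6],[[0,0,0],[0,0,0],2.6]]'

```text
clock: 22.25
position: [559.5, 6.4, 15.9]
ee_rot: [0.292, 0.957, 0.0, 0.0]
contact_force: [-0.0, -0.0, -2.3]
gripper_width: 34.2
```

Emit:
jog_arm --rows '[[[0,0,0.15],[0,0,0],2.6],[[0,0,0.05],[0,0,0],2.6],[[0,0,0],[0,0,0],2.6]]'

```text
clock: 22.62
position: [559.7, 6.4, 14.8]
ee_rot: [0.291, 0.957, 0.0, 0.0]
contact_force: [-2.7, 0.3, 5.0]
gripper_width: 34.7
```

Contact with the floor (+5 N). Release and rise.

Emit:
jog_arm --rows '[[[0,0,0],[0,0,0],3.6],[[0,0,0],[0,0,0],4],[[0,0,0],[0,0,0],5],[[0,0,0],[0,0,0],6],[[0,0,-1],[0,0,0],6.5],[[0,0,-3],[0,0,0],6.5],[[0,0,-5],[0,0,0],6.5],[[0,0,-5],[0,0,0],6.5],[[0,0,0],[0,0,0],6.5],[[0,0,0],[0,0,0],6.5]]'

```text
clock: 23.88
position: [558.9, 6.4, 154.1]
ee_rot: [0.292, 0.957, 0.0, 0.0]
contact_force: [-0.1, -0.3, -1.1]
gripper_width: 65.0
```

```bash
python3 go.py 559.3 6.6 150; python3 - <<'E'
from ov import *
for n in('top','side'): snap(n,n+'6.png')
sq=(prism(('sq',36),559.5,6.6,.98,3,28),(255,0,0))
A=[ov('top','pics/top6.png',(275,235),(50,50),8,[sq],'pics/x.png'),ov('side','pics/side6.png',(272,250),(50,50),8,[sq],'pics/x.png')]
B=[ov('top','pics/top6.png',(150,220),(100,100),4,[],'pics/x.png'),ov('side','pics/side6.png',(225,160),(100,100),4,[],'pics/x.png')]
cv2.imwrite('pics/v6.png',cv2.resize(np.vstack([np.hstack(A),np.hstack(B)]),(600,600)))
for n in('top','side'):print(nets.boxes_of(n,'ejector_pad'))
E
```

```text
clk 23.88 pos [558.9   6.4 154.1] jaw yaw 56.1 tilt [0.01 0.03] w 65.0 F [-0.1 -0.3 -1.1]
shift cm (tool): [-0.02  0.04  0.41]
[{'position': [0.3056, 0.5504], 'conf': 0.46}]
[{'position': [0.4811, 0.4273], 'conf': 0.56}]
```

View pics/v6.png

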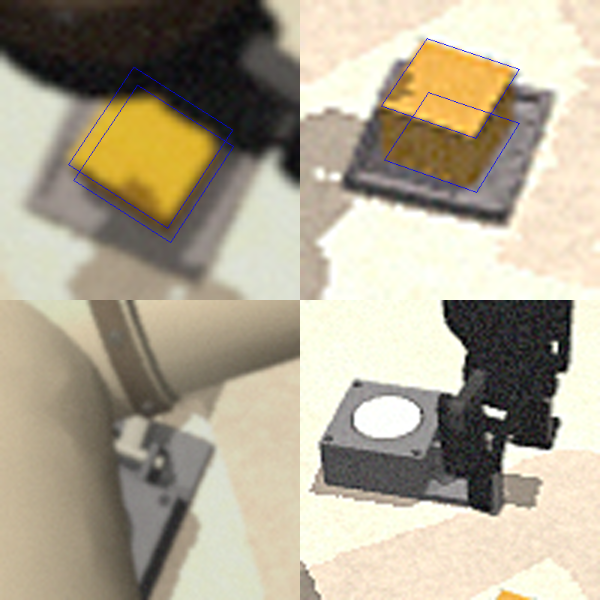

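```bash
python3 - <<'E'
from ov import *
# pad masks in initial images
for n,uv in(('top',(204,236)),('side',(304,203))):
    im=cv2.imread(f'pics/{n}0.png'); g=cv2.GaussianBlur(im,(3,3),0).sum(2); u,v=uv
    c=comp((im.max(2)<60)if n=='top' else (im.max(2)<45),uv); ys,xs=np.nonzero(c); print(n,c.sum(),xs.min(),xs.max(),ys.min(),ys.max(),xs.mean(),ys.mean(),atz(n,[(xs.mean(),ys.mean())],55)[0].round(1), np.median(im[v-3:v+4,u-3:u+4].reshape(-1,3),0))
im=cv2.imread('pics/side6.png'); 
c=comp(im.min(2)>150,(258,198)) if True else 0
ys,xs=np.nonzero(c); print(c.sum(),xs.min(),xs.max(),ys.min(),ys.max(),atz('side',[(xs.mean(),ys.mean())],44)[0].round(1))
A=[ov('top','pics/top0.png',(150,220),(75,100),5,[],'pics/x.png'),ov('side','pics/side0.png',(225,165),(100,100),5,[],'pics/x.png')]
cv2.imwrite('pics/v7.png',cv2.resize(np.hstack(A),None,fx=.9,fy=1))
E
```

```text
top 313 194 215 224 245 204.56230031948883 234.67092651757187 [602.1 176.7  55. ] [44. 48. 47.]
side 140 295 310 198 209 303.01428571428573 203.39285714285714 [599.2 173.2  55. ] [22. 22. 23.]Traceback (most recent call last):
  File "<stdin>", line 7, in <module>
  File "fit.py", line 34, in comp
    w=l[v-3:v+4,u-3:u+4]; w=w[w>0]; L=np.bincount(w).argmax(); return l==L
                                      ~~~~~~~~~~~~~~~~~~~~~^^
ValueError: attempt to get argmax of an empty sequence
```

```bash
python3 go.py 603 174 100; python3 - <<'E'
from ov import *
print(atz('side',[(253.8,198.8)],44))
E
```

```text
clk 24.07 pos [558.6   6.2 152.5] jaw yaw 56.1 tilt [-0.15 -0.04] w 65.1 F [-0.9  0.2  0.4]
shift cm (tool): [ 5.68 16.4   5.25]
[[488.34560382 221.94687476  44.        ]]
```

Emit:
jog_arm --rows '[[[1.4,4.1,0],[0,0,0],3],[[1.4,4.1,0],[0,0,0],0],[[1.4,4.1,0],[0,0,0],0],[[1.4,4.1,0],[0,0,0],0],[[0,0,2],[0,0,0],0],[[0,0,2],[0,0,0],0],[[0,0,1],[0,0,0],0],[[0,0,0],[0,0,0],0],[[0,0,0],[0,0,0],0]]'

```text
clock: 25.2
position: [604.9, 173.7, 104.5]
ee_rot: [0.292, 0.957, 0.0, 0.001]
contact_force: [0.3, -0.2, -0.5]
gripper_width: -0.1
```

```bash
python3 go.py 603 174 57; python3 - <<'E'
from ov import *
for n in('top','side'): snap(n,n+'7.png')
B=[ov('top','pics/top7.png',(150,200),(100,100),4,[],'pics/x.png'),ov('side','pics/side7.png',(225,140),(100,100),4,[],'pics/x.png')]
cv2.imwrite('pics/v7.png',np.hstack(B))
E
```

```text
clk 25.2 pos [604.9 173.7 104.5] jaw yaw 56.1 tilt [0.07 0.02] w -0.1 F [ 0.3 -0.2 -0.5]
shift cm (tool): [ 0.17 -0.08  4.75]
```

View pics/v7.png

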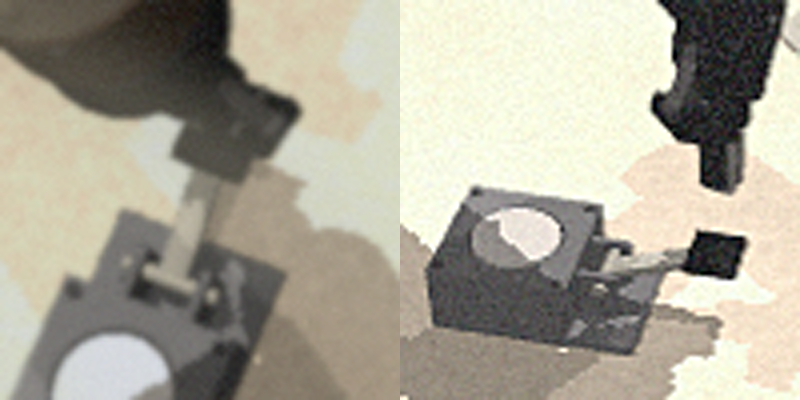

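The shut fingers are above the pad and the slug is seated. Pressing now.

Emit:
jog_arm --rows '[[[0.1,0,2.5],[0,0,0],0],[[0,0,1.7],[0,0,0],0],[[0,0,0.7],[0,0,0],0],[[0,0,0.7],[0,0,0],0],[[0,0,0.7],[0,0,0],0],[[0,0,0.7],[0,0,0],0],[[0,0,0.4],[0,0,0],0]]'

```text
clock: 26.18
position: [607.2, 172.9, 33.1]
ee_rot: [0.291, 0.957, 0.001, 0.003]
contact_force: [4.0, -8.1, 8.8]
gripper_width: -0.0
```

Emit:
jog_arm --rows '[[[0,0,0.2],[0,0,0],0],[[0,0,0.2],[0,0,0],0],[[0,0,0],[0,0,0],0],[[0,0,0],[0,0,0],0]]'

```text
clock: 26.68
position: [607.3, 172.9, 29.8]
ee_rot: [0.291, 0.957, 0.001, 0.004]
contact_force: [3.9, -8.7, 10.4]
gripper_width: -0.1
```

Emit:
jog_arm --rows '[[[0,0,0.2],[0,0,0],0],[[0,0,0.2],[0,0,0],0],[[0,0,0],[0,0,0],0],[[0,0,0],[0,0,0],0]]'

```text
clock: 27.18
position: [607.6, 173.0, 29.1]
ee_rot: [0.29, 0.957, 0.001, 0.004]
contact_force: [-2.4, -8.9, 25.7]
gripper_width: -0.2
```

Force jumped to 26 N at 29 mm, so the lever is at its stop. Retracting and looking.

Emit:
jog_arm --rows '[[[0,0,-0.5],[0,0,0],0],[[0,0,-1.5],[0,0,0],0],[[0,0,-4],[0,0,0],2],[[0,0,-5],[0,0,0],5],[[0,0,-1],[0,0,0],7],[[0,0,0],[0,0,0],7.5],[[0,0,0],[0,0,0],7.5]]'

```text
clock: 28.05
position: [602.4, 174.0, 140.1]
ee_rot: [0.292, 0.957, -0.001, -0.001]
contact_force: [0.1, 0.8, -0.5]
gripper_width: 75.1
```

```bash
python3 go.py 488 222 155; python3 - <<'E'
from ov import *
for n in('top','side'): snap(n,n+'8.png')
sl=(prism(('rd',54),488,222,0,32,36),(255,0,0))
B=[ov('top','pics/top8.png',(150,220),(100,100),4,[sl],'pics/x.png'),ov('side','pics/side8.png',(225,140),(100,100),4,[sl],'pics/x.png')]
cv2.imwrite('pics/v8.png',np.hstack(B))
E
```

```text
clk 28.05 pos [602.4 174.  140.1] jaw yaw 56.1 tilt [-0.18 -0.07] w 75.1 F [ 0.1  0.8 -0.5]
shift cm (tool): [12.17 -2.4  -1.49]
```

View pics/v8.png

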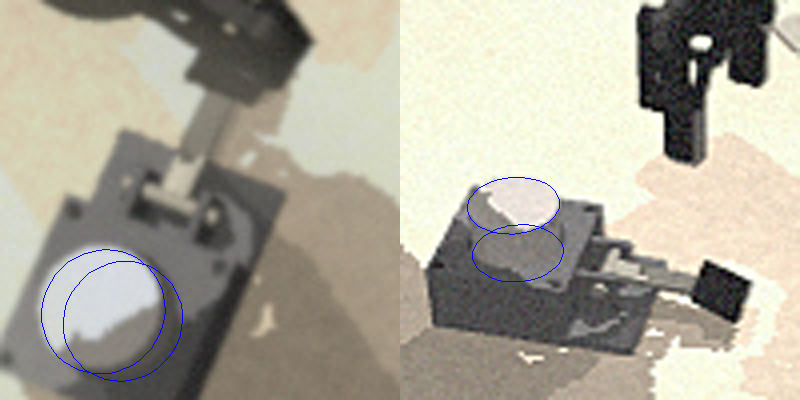

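The lever is down and the slug is raised, with its top centred near (176,298) in top. Moving over the slug.

Emit:
jog_arm --rows '[[[4,-0.8,0],[0,0,0],7.5],[[4,-0.8,0],[0,0,0],7.5],[[4.2,-0.8,0],[0,0,0],7.5],[[0,0,0],[0,0,0],7.5],[[0,0,0],[0,0,0],7.5],[[0,0,0],[0,0,0],7.5]]'

```text
clock: 28.9
position: [489.6, 222.2, 141.4]
ee_rot: [0.292, 0.956, -0.0, -0.0]
contact_force: [0.1, -0.2, -0.1]
gripper_width: 74.9
```

```bash
python3 go.py 488 222 44
```

```text
clk 28.9 pos [489.6 222.2 141.4] jaw yaw 56.0 tilt [-0.02 -0.02] w 74.9 F [ 0.1 -0.2 -0.1]
shift cm (tool): [ 0.12 -0.1   9.74]
```

Emit:
jog_arm --rows '[[[0.1,-0.1,3],[0,0,0],7.5],[[0,0,3],[0,0,0],7.5],[[0,0,2],[0,0,0],7.5],[[0,0,1],[0,0,0],7.5],[[0,0,0.6],[0,0,0],7.5],[[0,0,0],[0,0,0],7.2],[[0,0,0],[0,0,0],7.0]]'

```text
clock: 29.78
position: [488.0, 222.5, 46.5]
ee_rot: [0.292, 0.957, 0.001, 0.0]
contact_force: [-0.3, -0.8, -0.3]
gripper_width: 70.3
```

Emit:
jog_arm --rows '[[[0,0,0.1],[0,0,0],6.5],[[0,0,0],[0,0,0],6],[[0,0,0],[0,0,0],5.5],[[0,0,0],[0,0,0],5],[[0,0,0],[0,0,0],4.5],[[0,0,0],[0,0,0],4.5],[[0,0,0],[0,0,0],4.5]]'

```text
clock: 30.65
position: [488.1, 222.8, 45.3]
ee_rot: [0.291, 0.957, 0.001, 0.001]
contact_force: [1.1, 2.9, 3.8]
gripper_width: 52.1
```

Emit:
jog_arm --rows '[[[0,0,-0.3],[0,0,0],4.5],[[0,0,-1],[0,0,0],4.5],[[0,0,-2],[0,0,0],4.5],[[0,0,-2],[0,0,0],4.5],[[0,0,-3],[0,0,0],4.5],[[0,0,0],[0,0,0],4.5],[[0,0,0],[0,0,0],4.5]]'

```text
clock: 31.52
position: [485.9, 220.9, 126.3]
ee_rot: [0.292, 0.956, -0.002, -0.002]
contact_force: [-1.0, -0.9, -3.0]
gripper_width: 52.3
```

```bash
python3 go.py 436.2 -67.5 115; python3 - <<'E'
from ov import *
snap('side','side9.png')
ov('side','pics/side9.png',(200,110),(120,120),5,[],'pics/v9.png')
E
```

```text
clk 31.52 pos [485.9 220.9 126.3] jaw yaw 56.0 tilt [-0.22 -0.13] w 52.3 F [-1.  -0.9 -3. ]
shift cm (tool): [-11.99 -26.69   1.13]
```

View pics/v9.png

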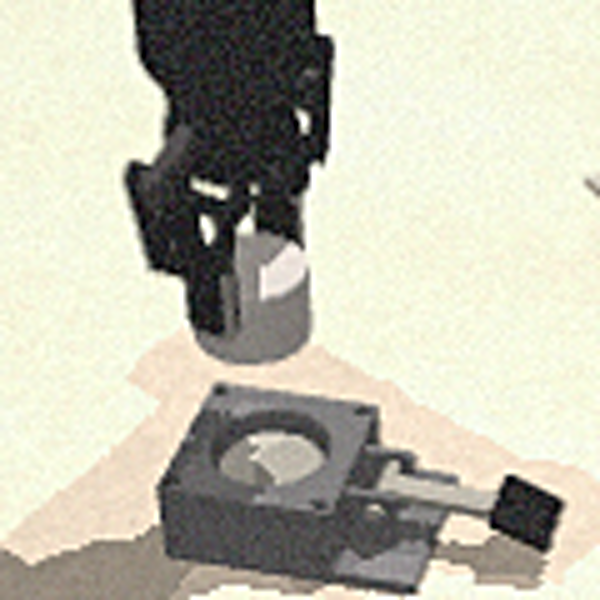

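The slug is held upright, clear of the pocket. Carrying it to the round dish.

Emit:
jog_arm --rows '[[[-1.5,-3.3,0],[0,0,0],4.5],[[-1.5,-3.3,0],[0,0,0],4.5],[[-1.5,-3.3,0],[0,0,0],4.5],[[-1.5,-3.3,0],[0,0,0],4.5],[[-1.5,-3.3,0],[0,0,0],4.5],[[-1.5,-3.3,0],[0,0,0],4.5],[[-1.5,-3.3,0],[0,0,0],4.5],[[-1.5,-3.4,0],[0,0,0],4.5],[[0,0,0],[0,0,0],4.5],[[0,0,0],[0,0,0],4.5]]'

```text
clock: 32.83
position: [438.7, -64.9, 127.0]
ee_rot: [0.292, 0.956, -0.0, -0.001]
contact_force: [0.1, -0.8, -3.2]
gripper_width: 52.1
```

```bash
python3 go.py 436.2 -67.5 17.3
```

```text
clk 32.83 pos [438.7 -64.9 127. ] jaw yaw 56.1 tilt [-0.11 -0.02] w 52.1 F [ 0.1 -0.8 -3.2]
shift cm (tool): [ 0.06 -0.36 10.97]
```

Emit:
jog_arm --rows '[[[0.1,-0.3,3],[0,0,0],4.5],[[0,0,3],[0,0,0],4.5],[[0,0,2],[0,0,0],4.5],[[0,0,1.5],[0,0,0],4.5],[[0,0,0.6],[0,0,0],4.5],[[0,0,0],[0,0,0],4.5],[[0,0,0],[0,0,0],4.5]]'

```text
clock: 33.7
position: [437.3, -66.4, 27.3]
ee_rot: [0.291, 0.957, 0.0, 0.001]
contact_force: [-0.3, -0.0, -2.6]
gripper_width: 52.0
```

```bash
python3 go.py 436.2 -67.5 17.3
```

```text
clk 33.7 pos [437.3 -66.4  27.3] jaw yaw 56.1 tilt [0.07 0.01] w 52.0 F [-0.3 -0.  -2.6]
shift cm (tool): [ 0.03 -0.16  1.  ]
```

Emit:
jog_arm --rows '[[[0,-0.1,0.5],[0,0,0],4.5],[[0,0,0.3],[0,0,0],4.5],[[0,0,0],[0,0,0],4.5],[[0,0,0],[0,0,0],4.5]]'

```text
clock: 34.2
position: [436.3, -67.5, 18.9]
ee_rot: [0.292, 0.957, 0.0, 0.0]
contact_force: [-1.2, -0.1, -2.1]
gripper_width: 51.5
```

Emit:
jog_arm --rows '[[[0,0,0.15],[0,0,0],4.5],[[0,0,0.1],[0,0,0],4.5],[[0,0,0],[0,0,0],4.5]]'

```text
clock: 34.58
position: [436.3, -67.5, 16.9]
ee_rot: [0.291, 0.957, 0.0, 0.0]
contact_force: [-3.7, 0.5, 4.5]
gripper_width: 52.0
```

Floor contact. Release and rise.

Emit:
jog_arm --rows '[[[0,0,0],[0,0,0],5.3],[[0,0,0],[0,0,0],5.8],[[0,0,0],[0,0,0],6.5],[[0,0,0],[0,0,0],7.5],[[0,0,-1],[0,0,0],7.5],[[0,0,-3],[0,0,0],7.5],[[0,0,-5],[0,0,0],7.5],[[0,0,-5],[0,0,0],7.5],[[0,0,-5],[0,0,0],7.5],[[0,0,0],[0,0,0],7.5]]'

```text
clock: 35.83
position: [438.6, -67.3, 211.2]
ee_rot: [0.291, 0.957, 0.002, 0.005]
contact_force: [-0.3, 0.0, -1.9]
gripper_width: 75.3
```

Emit:
jog_arm --rows '[[[-1,-3.5,-1],[0,0,0],7.5],[[-1,-4,-1],[0,0,0],7.5],[[1,-4,0],[0,0,0],7.5],[[1,-4,0],[0,0,0],7.5],[[1,-4,0],[0,0,0],7.5],[[0,-4,0],[0,0,0],7.5],[[0,-4,0],[0,0,0],7.5],[[0,0,0],[0,0,0],7.5],[[0,0,0],[0,0,0],7.5],[[0,0,0],[0,0,0],7.5]]'

```text
clock: 37.08
position: [274.8, -289.5, 226.1]
ee_rot: [0.291, 0.957, 0.0, -0.0]
contact_force: [0.3, 0.6, 0.0]
gripper_width: 75.0
```

```bash
python3 - <<'E'
from ov import *
for n in('top','side'): snap(n,n+'10.png')
O=[(prism(('rd',54),436.2,-67.5,0,3,36),(255,0,0)),(prism(('sq',36),559.5,6.6,.98,3,28),(255,0,0)),(prism(('hex',38),692.3,7,.767,3,28),(255,0,0)),(prism(('rd',26),649,-217,0,3,26),(0,0,255))]
A=ov('top','pics/top10.png',(260,150),(200,220),2,O,'pics/x.png');B=ov('side','pics/side10.png',(200,180),(200,220),2,O,'pics/x.png')
cv2.imwrite('pics/v10.png',np.hstack([A,B]))
print(arm.read_state()['position'],arm.read_state()['contact_force'])
E
```

```text
[ 274.94200308 -289.57899455  226.26546372] [0.20738902 0.10493831 0.37557629]
```

View pics/v10.png

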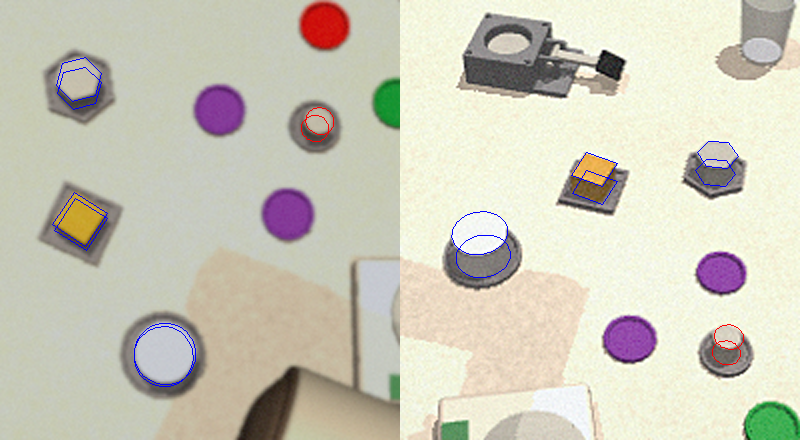

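All four specimens stand in their own dishes and match the model overlays. The lever is down and the arm is clear. Handing in.

```bash
python3 -c "
from bench import arm
print(arm.job_done())"
```

```text
the job is handed in; nothing more can be done
None
```

The job is finished and handed in at about 37 s. All four specimens are standing in their own dishes, and the arm is clear of everything.

- **Order:** I moved the pellet to the grey small dish, then the hex and the square to theirs. Only after that did I press the ejector lever to its stop. The force rose to about 26 N with the fingertips at 29 mm, and both cameras then showed the slug raised. Last, I set the slug in the large round dish.
- **Last check:** In both camera views all four specimens stand upright within a few mm of their dish centres, matching the model outlines. The lever is still down, the green, red and purple look-alikes are untouched, and there is no contact force on the tool.
- **Small disagreements:**
    - The two cameras put the dishes about 2 mm apart, so I used the average.
    - The fingers read about 2 mm narrower than each part they gripped.
    - I released the pellet and the hex without feeling the dish floor, so each may have dropped a millimetre or so. The square and the slug touched the floor first.

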